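# Check that two brake levers stop short of the bar

### The arm

A 6-joint arm with a two-finger parallel gripper is mounted at the origin on the work surface. World frame = base frame: x ahead of the robot, y to its left, z up, the work surface at z = 0. Lengths are in m, angles in rad, forces in N, time in s.
With the tool pointing down it reaches from about 0.375 to 0.975 m from the base axis. Payload 3.8 kg.
Tool frame: the origin (TCP) lies midway between the tips of the shut fingers; the grasp point (between the pads) lies 19 mm behind it; z points along the fingers, y is the direction in which the jaws open and shut (so a half turn about z gives the same grasp; the last joint's range is limited). The gripper opens to 85 mm and grips with 20 to 120 N. Pads are 22 mm wide; open, the fingers measure 114 mm over their backs; the gripper's body (76 mm by 85 mm) begins 54 mm behind the grasp point. The pads swing forward as they close: fully open they stand 13 mm farther back than shut.
Start: joints at [1.266, 0.264, 1.604, -0, 1.274, -0.037], TCP at [0.179, 0.651, 0.204] pointing down, gripper open.
Joint ranges: [-2.63, 2.63], [-0.94, 2.18], [0.31, 2.57], [-1.31, 4.45], [0, 2.66], [-2.55, 2.55]. Speed limits (rad/s): [2.57, 2.57, 3.14, 3.14, 3.14, 3.14].

### API

Orientations are given as a rotation vector (axis times angle).
In Python, from workcell import bot gives the robot as it stands.
- The arm moves only by the tool drive_tool, never from a script. Its argument "deltas" is a list of rows, each an object with "hand": the opening, from 0 (shut) to 1 (fully open); "offset": the shift along the world's x, y, z in cm, a list of three; "angular": the turn, a rotation vector about the world's x, y, z in degrees, a list of three. A call has 1 to 8 rows; each row is the pose to reach, as a shift and turn from the pose commanded when the call began; what a row does not reach only later rows make up. A row lasts 1/8 s, in which the tool goes at most 62.5 mm and 10.7 degrees, less where a joint would pass 70% of its speed; a pose out of reach is approached as far as the arm can. A call with a gripper value outside its range is refused whole. The fingers move at their own pace and stop on an object; "force" is the grip in N (left out, the last holds). Time passes only in rows, so rows that repeat a pose let the fingers close. It gives the time, the measured TCP pose, the force and the opening at its end, in the units of the state.
- bot.read_state(): the state, without advancing time (a new reading comes with each control period).
- bot.read_camera(name): name is "side" or "top"; returns a dict with "frame" (420x560x3 uint8, blue, green, red), "mtx" (3x3 intrinsics, pixels), "k1" (the pictures are not rectified: a ray, as slopes to the right and down, at radius r is drawn at 1 + k1 r^2 times it, then the intrinsics apply), "R" (3x3) and "t" (3): a world point X has camera coordinates R X + t. Camera axes: x right, y down, z forward; pixel columns grow to the right and rows downward; lengths in m; the calibration is good to about 2 mm. A picture is of the moment at which its call begins. There is no depth.
- bot.finish_job(): hands the job in, once; it reports no verdict.
The state is a dict: "time": time; "q": joint angles; "joint_vel": joint speeds; "joint_torque": joint torques, N m; "tool_pos": TCP position; "tcp_rot": TCP orientation; "wrist_force": force on the tool from outside, world axes, zero at the start; "torque": the same for the moment, N m; "width": opening from 0.0 (shut) to 1.0 (fully open).
Only numpy, scipy, OpenCV 4.12 (cv2) and the standard library are available. Lean on these libraries where they do the work, as an engineer would, in place of code of your own. Each camera call takes 0.05 s, during which the arm holds its last target. There are 200 camera calls.

### The job

Two sample brake handles stand on the desk, one with a long lever and one with a short one. Check the long lever first and then the short one: with the backs of the fingers press the lever in towards its bar until it comes up firmly against its own stop, hold it there for a full second, then let it spring all the way out again. Do not pinch a lever, touch the bar or its grip, or force the stop, leave everything else on the desk where it is, and finish clear of both handles.

Things in the scene. Friction and masses are not known exactly. Their poses are not given: they have to be found in the camera images.
- long_stand: bench stand of the handle with the long lever, screwed to the desk (it does not move): aluminium base plate 130 x 120 x 12 mm, upright steel post 26 mm across. Origin: centre of the plate's underside, on the desk. x points from the lever towards the bar (the way the lever is pressed in), y along the bar, from the lever's pivot towards its free end, z up.
- long_grip: horizontal handlebar on the long lever's stand, with black rubber grip and lever clamp: bar 200 mm long along the stand's y, axis 150 mm above the desk over the stand's origin; grip 32 mm thick from y -5 to +110 mm; clamp jaws above and below the pivot reach to x -53 mm, y -81 to -59 mm. Nothing of it is above 170 mm. Origin and axes: the stand's.
- long_press (a point): where to press the bare-aluminium long lever: on the blade's outer face (away from the bar), 32 mm from the end ball, at mid-height, 150 mm above the desk. Blade 18 mm high, 10 thick, 142 long from its upright pivot at stand x -37, y -70 mm. The point is at stand (-81, +35) mm with the lever out, (-51, +43) at its stop. Axes: the stand's when out; they turn with the lever.
- long_lever (a joint): angle of the long lever, rad: 0 out (rest), growing as it is pressed towards the bar, 0.28 at its built-in stop, where about 17 mm remain between lever and rubber grip. The stop has a slight rubbery give. A spring brings the lever back: pressed at long_press it takes about 3 N to start and 7 N to reach the stop.
- short_stand: bench stand of the handle with the short lever, screwed to the desk (it does not move): aluminium base plate 130 x 120 x 12 mm, upright steel post 26 mm across. Origin: centre of the plate's underside, on the desk. x points from the lever towards the bar (the way the lever is pressed in), y along the bar, from the lever's pivot towards its free end, z up.
- short_grip: horizontal handlebar on the short lever's stand, with black rubber grip and lever clamp: bar 200 mm long along the stand's y, axis 150 mm above the desk over the stand's origin; grip 32 mm thick from y -5 to +110 mm; clamp jaws above and below the pivot reach to x -53 mm, y -81 to -59 mm. Nothing of it is above 170 mm. Origin and axes: the stand's.
- short_press (a point): where to press the bare-aluminium short lever: on the blade's outer face (away from the bar), 20 mm from the end ball, at mid-height, 150 mm above the desk. Blade 18 mm high, 10 thick, 94 long from its upright pivot at stand x -37, y -70 mm. The point is at stand (-78, -5) mm with the lever out, (-52, +5) at its stop. Axes: the stand's when out; they turn with the lever.
- short_lever (a joint): angle of the short lever, rad: 0 out (rest), growing as it is pressed towards the bar, 0.36 at its built-in stop, where about 17 mm remain between lever and rubber grip. The stop has a slight rubbery give. A spring brings the lever back: pressed at short_press it takes about 3 N to start and 7 N to reach the stop.
- cup: loose clear plastic cup standing on the desk, 80 mm across the rim, 90 mm high; origin at the centre of its underside. Leave alone.
- tub: loose white plastic tub, 90 mm across, 60 mm high; origin at the centre of its underside. Leave alone.
- tape: loose cardboard ring (tape core) lying flat, 90 mm across, 24 mm high; origin at the centre of its underside. Leave alone.
- driver: loose screwdriver lying on the desk along its x, under 40 mm high; origin on the desk below its middle. Leave alone.
- stapler: loose black stapler, 130 x 32 x 48 mm, length along its x; origin at the centre of its underside. Leave alone.
- jar: loose glass jar with a white lid, 60 mm across, 75 mm high; origin at the centre of its underside. Leave alone.
- eraser: loose white eraser, 55 x 24 x 14 mm; origin at the centre of its underside. Leave alone.

How it is judged:
On the way, in this order (a step that is already met when the one before it is completed fails the run):
1. the long lever is pressed to its stop by the fingers and held 0.7 s (value of joint long_lever above 0.26 rad and contact force between the fingers and long_stand above 2 N), for 0.7 s.
2. the long lever is let all the way out (value of joint long_lever below 0.03 rad and contact force between the fingers and long_stand below 0.2 N), for 0.1 s.
3. the short lever is pressed to its stop by the fingers and held 0.7 s (value of joint short_lever above 0.34 rad and contact force between the fingers and short_stand above 2 N), for 0.7 s.
4. the short lever is let all the way out (value of joint short_lever below 0.03 rad and contact force between the fingers and short_stand below 0.2 N), for 0.1 s.
At the end, for the whole second after the job is handed in: both levers are out again (within 0.03 rad of rest), still and untouched, and every loose thing is within 20 mm of where it stood (all of step 2 and all of step 4 and velocity of joint each of long_lever, short_lever below 0.05 rad/s and distance of each of cup, tub, tape, driver, stapler, jar, eraser from where it was at the start of the episode below 0.02 m).
It fails at once if another thing on the desk was lifted or shifted by more than 20 mm (distance of any of cup, tub, tape, driver, stapler, jar, eraser from where it was at the start of the episode above 0.02 m).
It fails at once if a bar, grip or lever clamp was touched (over 1.5 N) (contact force between any of the fingers, the arm and long_grip above 1.5 N or contact force between any of the fingers, the arm and short_grip above 1.5 N).
It fails at once if a lever or stand was pushed with more than 30 N (contact force between any of the fingers, the arm and long_stand above 30 N or contact force between any of the fingers, the arm and short_stand above 30 N).
It fails at once if a lever was taken between the fingers ((x of the grasp point in the frame of long_press between -0.003 and 0.016 m and y of the grasp point in the frame of long_press between -0.035 and 0.035 m and z of the grasp point in the frame of long_press between -0.025 and 0.022 m and contact force between the fingers and long_stand above 0.5 N) or (x of the grasp point in the frame of short_press between -0.003 and 0.016 m and y of the grasp point in the frame of short_press between -0.035 and 0.035 m and z of the grasp point in the frame of short_press between -0.025 and 0.022 m and contact force between the fingers and short_stand above 0.5 N)).
It also fails if it takes over 61 s, if anything falls off the work surface, if the arm or the gripper's body presses on something with over 40 N, if the wrist force passes 120 N, or if a joint passes its speed limit or range.

## Working session

There is one attempt and no reset: what is moved stays moved. The work goes in short steps, Python scripts to look and compute and a tool call to move; the robot and the scene stay as the last step left them, time stands still between calls to the robot, and variables do not carry over. Pictures are saved under pics/ and viewed, about 8 in all and at most 12, crops included, and the job is handed in when it is done.

Besides the shell and the picture viewer there is one more tool, called by a JSON object that holds its "op" and its "data". drive_tool: Moves the arm, as the interface text tells. Its arguments: {"type":"object","properties":{"deltas":{"type":"array"},"force":{"type":"number"}},"required":["deltas"]}

```bash
mkdir -p pics
cat > h.py <<'E'
import numpy as np, cv2
from workcell import bot
def ray(c,u,v):
    K=np.array(c["mtx"]);k=c["k1"]
    d=np.array([(u-K[0,2])/K[0,0],(v-K[1,2])/K[1,1]]);s=d.copy()
    for _ in range(20): s=d/(1+k*(s@s))
    R=np.array(c["R"]);return -R.T@np.array(c["t"]),R.T@np.array([s[0],s[1],1])
def onz(c,u,v,z):
    o,d=ray(c,u,v);return o+d*(z-o[2])/d[2]
def proj(c,X):
    p=np.array(c["R"])@np.array(X)+np.array(c["t"]);s=p[:2]/p[2];s=s*(1+c["k1"]*(s@s))
    K=np.array(c["mtx"]);return K[0,0]*s[0]+K[0,2],K[1,1]*s[1]+K[1,2]
E
python3 - <<'E'
from h import *
import pickle
for n in("top","side"):
    c=bot.read_camera(n);cv2.imwrite(f"pics/{n}0.png",cv2.resize(c["frame"],None,fx=1.42,fy=1.42,interpolation=cv2.INTER_CUBIC));pickle.dump(c,open(n+"0.pkl","wb"))
    print(n,-np.array(c["R"]).T@np.array(c["t"]),c["mtx"],c["k1"])
print(bot.read_state())
E
```

```text
top [0.38966752 0.00949621 1.35849387] [[467.39362635   0.         271.75803381]
 [  0.         467.39362635 202.6785282 ]
 [  0.           0.           1.        ]] -0.07363986652361178
side [ 0.50299083 -0.65459188  0.91682812] [[424.5526315    0.         283.0807696 ]
 [  0.         424.5526315  209.19332602]
 [  0.           0.           1.        ]] 0.019913381024126386
{'time': 0.1, 'q': array([ 1.26607927e+00,  2.64665747e-01,  1.60525728e+00,  5.10531908e-05,
        1.27370214e+00, -3.69165840e-02]), 'joint_vel': array([ 0.00073338, -0.00161121, -0.00284549, -0.00136136,  0.00111533,
       -0.0003093 ]), 'joint_torque': array([-3.49476795e-04, -5.16712368e+01, -3.68586302e+01, -6.28536259e-05,
        6.30687093e-03,  4.69751853e-05]), 'tool_pos': array([0.17838984, 0.65024974, 0.202784  ]), 'tcp_rot': array([-0.41937469, -3.11307671,  0.00313279]), 'wrist_force': array([-0.6385892 , -0.25305421, -0.25866996]), 'torque': array([-0.0198478 , -0.01596993, -0.03098256]), 'width': 0.999276649657474}
```

View pics/top0.png

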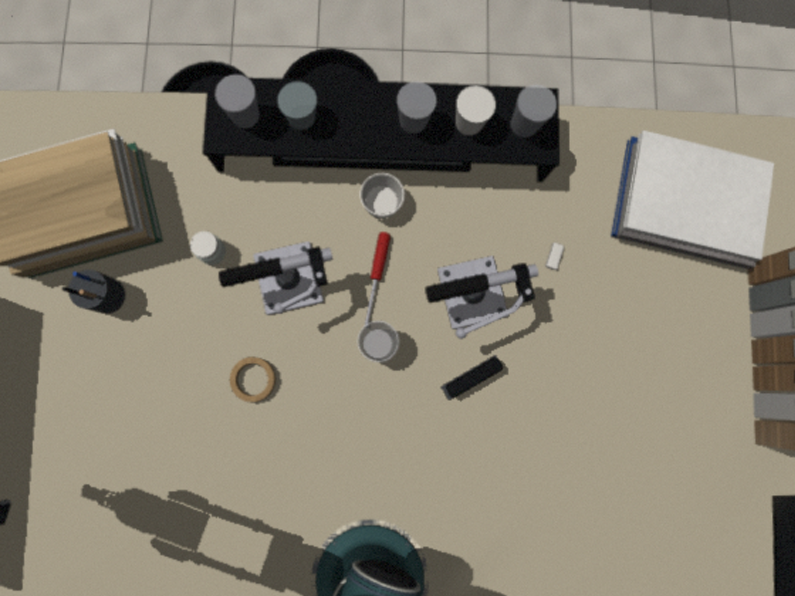

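View pics/side0.png

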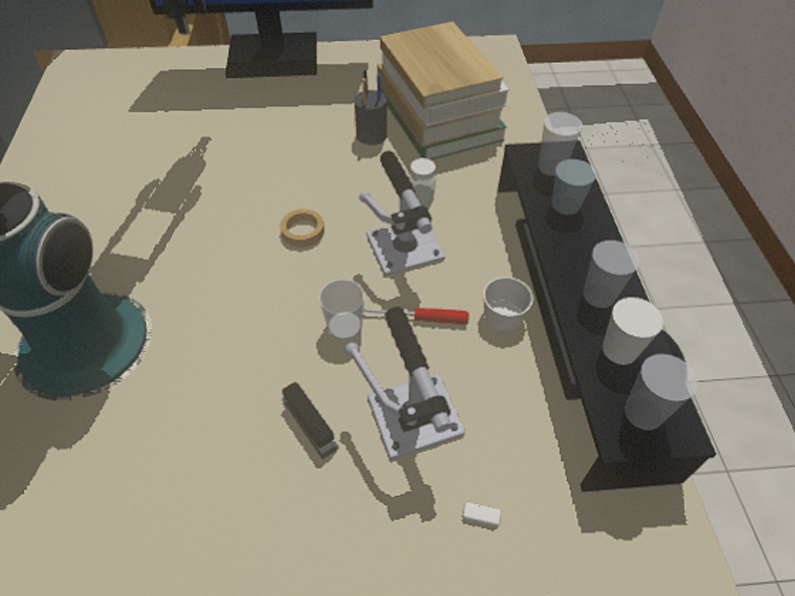

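Top view: the long handle is at right, with its grip from (428,293) to the clamp at (527,285) and its ball at (461,333). The short handle is at left, with its grip at (222,277)-(280,265) and its ball near (268,309). Both levers face the robot, with their free ends to the left. The stapler is just in front of the long lever, and the cup is between the stands.

Run:
```python
from h import *
import pickle
T=pickle.load(open("top0.pkl","rb"));S=pickle.load(open("side0.pkl","rb"));f=1.42
g=cv2.cvtColor(T["frame"],cv2.COLOR_BGR2GRAY)
for n,(x0,y0,x1,y1) in dict(long=(415,265,545,345),short=(210,240,340,325)).items():
    a,b,c,d=[int(v/f) for v in(x0,y0,x1,y1)]
    m=(g[b:d,a:c]<38).astype(np.uint8)
    cs,_=cv2.findContours(m,cv2.RETR_EXTERNAL,cv2.CHAIN_APPROX_NONE)
    for k in cs:
        if cv2.contourArea(k)<60: continue
        r=cv2.minAreaRect(k);p=cv2.boxPoints(r)+[a,b]
        print(n,cv2.contourArea(k),r[1],r[2]);print(np.array([onz(T,u,v,.15)[:2] for u,v in p]).round(3).tolist())
    cv2.imwrite(f"pics/c_{n}.png",0)if 0 else None
A=[cv2.resize(T["frame"][170:240,145:235],None,fx=4.4,fy=4.4,interpolation=2),cv2.resize(T["frame"][175:245,295:385],None,fx=4.4,fy=4.4,interpolation=2)]
B=[cv2.resize(S["frame"][105:195,245:335],None,fx=4.4,fy=3.2,interpolation=2),cv2.resize(S["frame"][210:330,240:330],None,fx=4.4,fy=2.4,interpolation=2)]
cv2.imwrite("pics/z0.png",np.vstack([np.hstack(A),np.hstack(B)]))
for n,t,s in(("long",(461,333),(352,348)),("short",(267,309),(365,198))):
    o1,d1=ray(T,t[0]/f,t[1]/f);o2,d2=ray(S,s[0]/f,s[1]/f)
    k=np.linalg.lstsq(np.c_[d1,-d2],o2-o1,rcond=None)[0];print(n,"ball",o1+k[0]*d1,o2+k[1]*d2,onz(T,t[0]/f,t[1]/f,.15))
```

```text
long 436.5 (18.04268455505371, 42.753318786621094) 78.69007110595703
[[0.564, -0.09], [0.589, -0.2], [0.543, -0.209], [0.518, -0.1]]
long 147.0 (25.70877456665039, 9.45888900756836) 75.96376037597656
[[0.606, -0.25], [0.612, -0.275], [0.546, -0.291], [0.54, -0.267]]
short 394.5 (11.501662254333496, 43.30909729003906) 78.02386474609375
[[0.583, 0.294], [0.61, 0.184], [0.58, 0.176], [0.553, 0.286]]
short 97.5 (17.35443687438965, 7.484101295471191) 77.47119140625
[[0.627, 0.129], [0.632, 0.11], [0.587, 0.099], [0.582, 0.118]]
long ball [ 0.47868365 -0.15528656  0.15513474] [ 0.48281643 -0.1547632   0.15536879] [ 0.47906348 -0.15598969  0.15      ]
short ball [0.51600548 0.20388268 0.12344008] [0.52100129 0.20431201 0.12401869] [0.51328857 0.19970238 0.15      ]
```

View pics/z0.png

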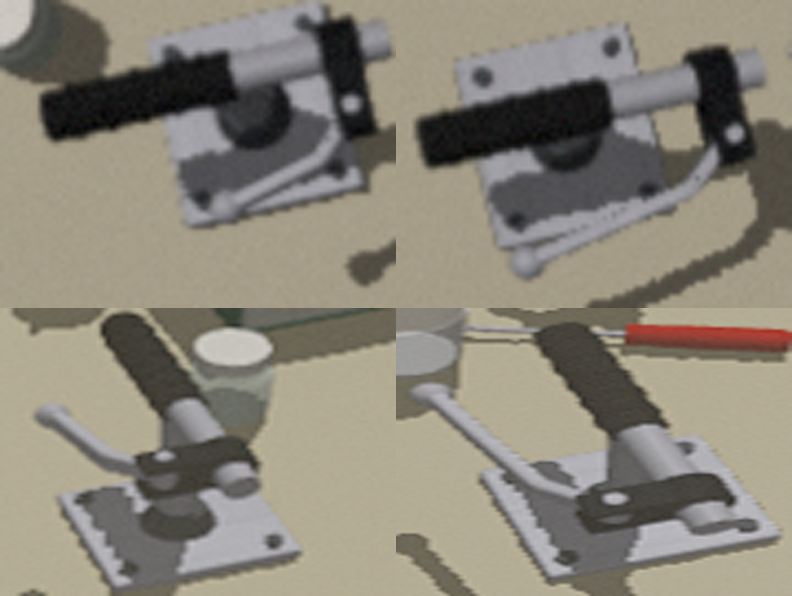

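The crops are clear. In `z0.png` I read the ball, plate corner, grip end and pivot bolt pixels for both handles, and next I'll fit the stand poses from them.

```bash
cat > fit.py <<'E'
from h import *
import pickle
from scipy.optimize import least_squares
T=pickle.load(open("top0.pkl","rb"));S=pickle.load(open("side0.pkl","rb"))
D=dict(long=dict(off=(295,175),x=396,pl=[(455,62),(626,24),(502,245)],gr=[(424,145),(610,104)],piv=(734,132),ball=(525,263),sb=(247.7,245.)),
 short=dict(off=(145,170),x=0,pl=[(150,40),(322,2),(188,224),(365,187)],gr=[(44,116),(231,77)],piv=(351,103),ball=(222,205),sb=(256.4,138.4)))
C=[(60,65),(60,-65),(-60,65),(-60,-65)]  # alt
L=dict(long=142,short=94)
P=dict(long=[(-81,35),(-51,43)],short=[(-78,-5),(-52,5)])
for n,d in D.items():
    px=lambda q:((q[0]-d['x'])/4.4+d['off'][0],q[1]/4.4+d['off'][1])
    pl=np.array([onz(T,*px(q),.012)[:2] for q in d['pl']]);gr=np.array([onz(T,*px(q),.15)[:2] for q in d['gr']])
    pv=onz(T,*px(d['piv']),.168)[:2];bl=onz(T,*px(d['ball']),.15)[:2]
    print(n,"edges",np.linalg.norm(pl[0]-pl[1]),np.linalg.norm(pl[0]-pl[2]))
    o2,d2=ray(S,*d['sb']);o1,d1=ray(T,*px(d['ball']))
    k=np.linalg.lstsq(np.c_[d1,-d2],o2-o1,rcond=None)[0];print("ball2view",o1+k[0]*d1,o2+k[1]*d2,"top",bl)
    e=np.linalg.norm(pl[0]-pl[1])
    hx,hy=(60,65) if e>.125 else (65,60)
    M=[(hx,hy),(hx,-hy),(-hx,hy),(-hx,-hy)][:len(pl)]
    M=np.array(M+[(0,110),(0,-5),(-37,-70)])/1000.;W=np.vstack([pl,gr,pv])
    def tf(p,m): c,s=np.cos(p[2]),np.sin(p[2]);return m@np.array([[c,s],[-s,c]])+p[:2]
    r=least_squares(lambda p:(tf(p,M)-W).ravel(),[W[:,0].mean(),W[:,1].mean(),0])
    print("pose",r.x,"res mm",((tf(r.x,M)-W)*1000).round(1).tolist())
    print("press",tf(r.x,np.array(P[n])/1000.),"ball in stand",(bl-r.x[:2])@np.array([[np.cos(r.x[2]),-np.sin(r.x[2])],[np.sin(r.x[2]),np.cos(r.x[2])]]))
E
python3 fit.py
```

```text
long edges 0.11823130721480817 0.12551825845287962
ball2view [ 0.47803624 -0.1545529   0.15428497] [ 0.48240406 -0.1539999   0.15453016] top [ 0.47835068 -0.15513664]
pose [ 0.57454912 -0.19983527  0.25545376] res mm [[1.2, 0.5], [2.3, -1.1], [-3.4, 0.4], [-0.1, 0.8], [1.1, 0.6], [-1.0, -1.1]]
press [[ 0.48733372 -0.18643851]
 [ 0.5143387  -0.17111758]] ball in stand [-0.08178203  0.06755595]
short edges 0.11686631862677246 0.12593258793520432
ball2view [0.51657587 0.18068416 0.14912539] [0.51896228 0.18089613 0.14940582] top [0.51648409 0.18056036]
pose [0.59325414 0.18145061 0.25214862] res mm [[1.5, 2.5], [2.4, -0.5], [-2.5, 1.5], [-0.3, 0.5], [-0.7, -0.9], [1.4, -2.2], [-1.8, -1.0]]
press [[0.51896804 0.15714887]
 [0.54165103 0.17331927]] ball in stand [-0.07456458  0.01829089]
```

Both fits agree to about 3 mm: long press point (0.487, -0.186), short (0.519, 0.157), press direction at 14.5° yaw. I'll shut the fingers, go over at height and turn the jaw axis to the press direction, so the fingers' backs face the lever.

{"op": "drive_tool", "data": {"deltas": [{"hand": 0,"offset": [2,-4,1],"angular": [0,0,-6]},{"hand": 0,"offset": [5,-9,2],"angular": [0,0,-14]},{"hand": 0,"offset": [8,-14,3],"angular": [0,0,-22]},{"hand": 0,"offset": [11,-19,4],"angular": [0,0,-30]},{"hand": 0,"offset": [14,-24,5],"angular": [0,0,-38]},{"hand": 0,"offset": [17,-29,5],"angular": [0,0,-46]},{"hand": 0,"offset": [20,-34,5],"angular": [0,0,-54]},{"hand": 0,"offset": [23,-38,5],"angular": [0,0,-60]}], "force": 40}}

```text
time: 1.1
tool_pos: [0.409, 0.2688, 0.2537]
tcp_rot: [1.925, 2.483, -0.0]
wrist_force: [-0.4, 0.5, -0.4]
width: -0.0
```

{"op": "drive_tool", "data": {"deltas": [{"hand": 0,"offset": [0.3,-5,0],"angular": [0,0,0]},{"hand": 0,"offset": [0.7,-11,0],"angular": [0,0,0]},{"hand": 0,"offset": [1.2,-17,0],"angular": [0,0,0]},{"hand": 0,"offset": [1.7,-23,0],"angular": [0,0,0]},{"hand": 0,"offset": [2.2,-29,0],"angular": [0,0,0]},{"hand": 0,"offset": [2.7,-35,0],"angular": [0,0,0]},{"hand": 0,"offset": [3.2,-41,0],"angular": [0,0,0]},{"hand": 0,"offset": [3.6,-46.5,0],"angular": [0,0,0]}]}}

```text
time: 2.1
tool_pos: [0.4441, -0.1961, 0.2537]
tcp_rot: [-1.921, -2.486, -0.0]
wrist_force: [0.5, 0.0, 0.4]
width: -0.001
```

{"op": "drive_tool", "data": {"deltas": [{"hand": 0,"offset": [0,0,0],"angular": [0,0,0]},{"hand": 0,"offset": [0,0,-3],"angular": [0,0,0]},{"hand": 0,"offset": [0,0,-6],"angular": [0,0,0]},{"hand": 0,"offset": [0,0,-9],"angular": [0,0,0]},{"hand": 0,"offset": [0,0,-11.5],"angular": [0,0,0]},{"hand": 0,"offset": [0,0,-11.8],"angular": [0,0,0]},{"hand": 0,"offset": [0,0,-11.8],"angular": [0,0,0]}]}}

```text
time: 2.98
tool_pos: [0.4448, -0.1935, 0.1364]
tcp_rot: [1.919, 2.487, 0.0]
wrist_force: [-0.2, -0.5, 0.3]
width: -0.001
```

Run:
```python
from h import *
t=bot.read_camera("top")["frame"][150:290,260:400];s=bot.read_camera("side")["frame"][150:330,170:350]
cv2.imwrite("pics/p1.png",np.hstack([cv2.resize(t,(400,400),interpolation=2),cv2.resize(s,(400,400),interpolation=2)]))
r=bot.read_state();print(r["time"],r["tool_pos"],r["wrist_force"])
```

```text
3.075 [ 0.44562768 -0.19419658  0.13740714] [ 0.36509153 -0.12612641  0.14502695]
```

View pics/p1.png

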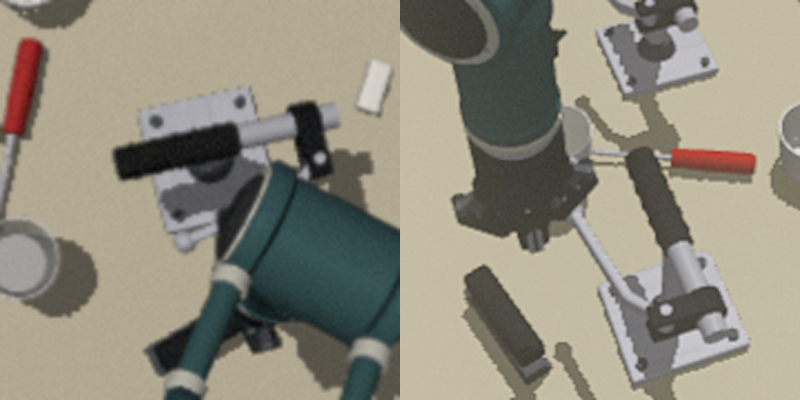

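The picture shows the shut fingers in front of the long lever, well left of the clamp and clear of the stapler. I'll press in along the lever's path and watch the force.

{"op": "drive_tool", "data": {"deltas": [{"hand": 0,"offset": [0.5,0.1,-0.3],"angular": [0,0,0]},{"hand": 0,"offset": [1.2,0.2,-0.5],"angular": [0,0,0]},{"hand": 0,"offset": [1.8,0.3,-0.5],"angular": [0,0,0]},{"hand": 0,"offset": [2.4,0.4,-0.5],"angular": [0,0,0]},{"hand": 0,"offset": [3.0,0.7,-0.5],"angular": [0,0,0]},{"hand": 0,"offset": [3.6,1.0,-0.5],"angular": [0,0,0]},{"hand": 0,"offset": [4.2,1.3,-0.5],"angular": [0,0,0]},{"hand": 0,"offset": [4.2,1.3,-0.5],"angular": [0,0,0]}]}}

```text
time: 4.08
tool_pos: [0.4861, -0.1807, 0.1307]
tcp_rot: [-1.918, -2.486, 0.002]
wrist_force: [-2.9, -0.5, 1.3]
width: -0.001
```

{"op": "drive_tool", "data": {"deltas": [{"hand": 0,"offset": [0.3,0.1,0],"angular": [0,0,0]},{"hand": 0,"offset": [0.6,0.3,0],"angular": [0,0,0]},{"hand": 0,"offset": [0.9,0.4,0],"angular": [0,0,0]},{"hand": 0,"offset": [0.9,0.4,0],"angular": [0,0,0]}]}}

```text
time: 4.58
tool_pos: [0.4948, -0.1765, 0.1305]
tcp_rot: [-1.918, -2.485, 0.001]
wrist_force: [-5.3, 1.5, 1.5]
width: 0.001
```

{"op": "drive_tool", "data": {"deltas": [{"hand": 0,"offset": [0.15,0.05,0],"angular": [0,0,0]},{"hand": 0,"offset": [0.3,0.1,0],"angular": [0,0,0]},{"hand": 0,"offset": [0.3,0.1,0],"angular": [0,0,0]}]}}

```text
time: 4.95
tool_pos: [0.4975, -0.1754, 0.1304]
tcp_rot: [-1.918, -2.485, 0.001]
wrist_force: [-5.4, 0.7, 1.1]
width: -0.004
```

{"op": "drive_tool", "data": {"deltas": [{"hand": 0,"offset": [0.1,0.03,0],"angular": [0,0,0]},{"hand": 0,"offset": [0.2,0.06,0],"angular": [0,0,0]},{"hand": 0,"offset": [0.2,0.06,0],"angular": [0,0,0]}]}}

```text
time: 5.32
tool_pos: [0.4994, -0.1749, 0.1304]
tcp_rot: [-1.918, -2.484, 0.001]
wrist_force: [-6.1, 1.4, 1.5]
width: 0.0
```

{"op": "drive_tool", "data": {"deltas": [{"hand": 0,"offset": [0.1,0.03,0],"angular": [0,0,0]},{"hand": 0,"offset": [0.15,0.04,0],"angular": [0,0,0]},{"hand": 0,"offset": [0.15,0.04,0],"angular": [0,0,0]}]}}

```text
time: 5.7
tool_pos: [0.5006, -0.1742, 0.1303]
tcp_rot: [-1.918, -2.484, 0.001]
wrist_force: [-7.4, 1.2, 2.3]
width: 0.001
```

{"op": "drive_tool", "data": {"deltas": [{"hand": 0,"offset": [0.1,0.03,0],"angular": [0,0,0]},{"hand": 0,"offset": [0.1,0.03,0],"angular": [0,0,0]}]}}

```text
time: 5.95
tool_pos: [0.5015, -0.1739, 0.1303]
tcp_rot: [-1.918, -2.483, 0.001]
wrist_force: [-7.2, 2.6, 2.0]
width: -0.002
```

{"op": "drive_tool", "data": {"deltas": [{"hand": 0,"offset": [0.1,0.03,0],"angular": [0,0,0]},{"hand": 0,"offset": [0.1,0.03,0],"angular": [0,0,0]}]}}

```text
time: 6.2
tool_pos: [0.5024, -0.1734, 0.1303]
tcp_rot: [-1.918, -2.483, 0.001]
wrist_force: [-5.8, 2.8, 3.2]
width: -0.001
```

{"op": "drive_tool", "data": {"deltas": [{"hand": 0,"offset": [0.1,0.03,0],"angular": [0,0,0]},{"hand": 0,"offset": [0.1,0.03,0],"angular": [0,0,0]}]}}

```text
time: 6.45
tool_pos: [0.5033, -0.1731, 0.1303]
tcp_rot: [-1.917, -2.483, 0.001]
wrist_force: [-7.2, 2.5, 2.9]
width: 0.005
```

Run:
```python
from h import *
p=np.array([.57455,-.19984]);c,s=np.cos(.2555),np.sin(.2555);R=np.array([[c,-s],[s,c]])
piv=np.array([-.037,-.070]);b=np.array([-.0818,.0676])-piv
t=bot.read_camera("top");q=bot.read_camera("side")
im=[cv2.resize(x["frame"][y:y+100,u:u+100],(400,400),interpolation=2) for x,u,y in((t,280,170),(q,220,200))]
for a in(0,.22,.28,.32):
    r=np.array([[np.cos(a),np.sin(a)],[-np.sin(a),np.cos(a)]])
    w=np.r_[R@(piv+r@b)+p,.15]
    for k,(x,u,y) in enumerate(((t,280,170),(q,220,200))):
        P=proj(x,w);P=(int((P[0]-u+.5)*4),int((P[1]-y+.5)*4));print(a,k,P);cv2.circle(im[k],P,2,(0,0,255),-1)
cv2.imwrite("pics/p2.png",np.hstack(im))
print(bot.read_state()["wrist_force"])
```

```text
0 0 (179, 261)
0 1 (105, 188)
0.22 0 (158, 216)
0.22 1 (157, 163)
0.28 0 (154, 204)
0.28 1 (172, 157)
0.32 0 (151, 195)
0.32 1 (182, 154)
[-7.74382244  1.81444553  2.42695297]
```

View pics/p2.png

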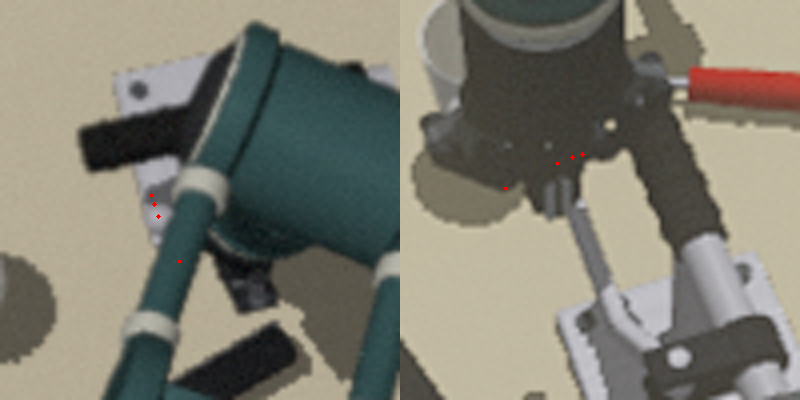

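The ball shows at about (160,215) in the top crop, near the 0.22 rad mark, so the lever isn't at its stop yet. I'll keep going.

{"op": "drive_tool", "data": {"deltas": [{"hand": 0,"offset": [0.1,0.03,0],"angular": [0,0,0]},{"hand": 0,"offset": [0.2,0.06,0],"angular": [0,0,0]},{"hand": 0,"offset": [0.2,0.06,0],"angular": [0,0,0]}]}}

```text
time: 6.92
tool_pos: [0.5051, -0.1723, 0.1302]
tcp_rot: [-1.917, -2.483, 0.001]
wrist_force: [-8.9, 2.5, 3.7]
width: 0.0
```

{"op": "drive_tool", "data": {"deltas": [{"hand": 0,"offset": [0.1,0.03,0],"angular": [0,0,0]},{"hand": 0,"offset": [0.1,0.03,0],"angular": [0,0,0]}]}}

```text
time: 7.18
tool_pos: [0.5061, -0.172, 0.1302]
tcp_rot: [-1.917, -2.482, 0.001]
wrist_force: [-8.1, 2.1, 2.7]
width: 0.001
```

{"op": "drive_tool", "data": {"deltas": [{"hand": 0,"offset": [0.1,0.03,0],"angular": [0,0,0]},{"hand": 0,"offset": [0.1,0.03,0],"angular": [0,0,0]}]}}

```text
time: 7.42
tool_pos: [0.507, -0.1717, 0.1302]
tcp_rot: [-1.917, -2.482, 0.001]
wrist_force: [-7.5, 2.8, 3.4]
width: 0.0
```

{"op": "drive_tool", "data": {"deltas": [{"hand": 0,"offset": [0.1,0.03,0],"angular": [0,0,0]},{"hand": 0,"offset": [0.1,0.03,0],"angular": [0,0,0]}]}}

```text
time: 7.68
tool_pos: [0.5079, -0.1713, 0.1302]
tcp_rot: [-1.917, -2.482, 0.001]
wrist_force: [-9.6, 3.1, 4.0]
width: -0.003
```

{"op": "drive_tool", "data": {"deltas": [{"hand": 0,"offset": [0.1,0.03,0],"angular": [0,0,0]},{"hand": 0,"offset": [0.1,0.03,0],"angular": [0,0,0]}]}}

```text
time: 7.92
tool_pos: [0.5088, -0.1709, 0.1302]
tcp_rot: [-1.917, -2.482, 0.001]
wrist_force: [-8.6, 2.7, 3.7]
width: 0.005
```

Run:
```python
from h import *
p=np.array([.57455,-.19984]);c,s=np.cos(.2555),np.sin(.2555);R=np.array([[c,-s],[s,c]])
t=bot.read_camera("top");q=bot.read_camera("side")
im=[cv2.resize(x["frame"][y:y+60,u:u+60],(400,400),interpolation=2) for x,u,y in((t,295,190),(q,240,225))]
piv=np.array([-.037,-.070]);b=np.array([-.0818,.0676])-piv
for a in(.22,.28):
    r=np.array([[np.cos(a),np.sin(a)],[-np.sin(a),np.cos(a)]]);w=np.r_[R@(piv+r@b)+p,.15];P=proj(t,w);print(a,[(P[0]-295+.5)*6.67,(P[1]-190+.5)*6.67])
cv2.imwrite("pics/p3.png",np.hstack(im))
print(bot.read_state()["wrist_force"])
```

```text
0.22 [np.float64(163.598932719214), np.float64(228.27304616264516)]
0.28 [np.float64(156.88045544495094), np.float64(207.08183752985403)]
[-9.45167016  3.54804801  3.72266874]
```

View pics/p3.png

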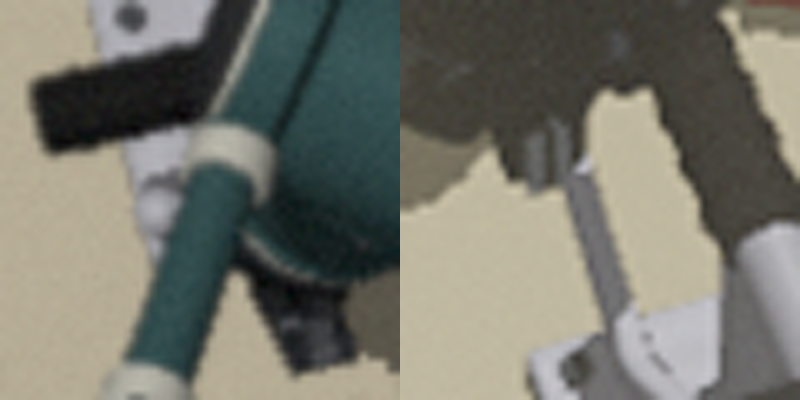

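The ball is now at about (160,208) in the top crop, against the 0.28 mark at (157,207), so the lever is close to its stop. I'll go in fine steps until the force rises.

{"op": "drive_tool", "data": {"deltas": [{"hand": 0,"offset": [0.1,0.03,0],"angular": [0,0,0]},{"hand": 0,"offset": [0.1,0.03,0],"angular": [0,0,0]}]}}

```text
time: 8.28
tool_pos: [0.5097, -0.1705, 0.1302]
tcp_rot: [-1.917, -2.482, 0.001]
wrist_force: [-9.6, 3.8, 3.3]
width: -0.003
```

{"op": "drive_tool", "data": {"deltas": [{"hand": 0,"offset": [0.1,0.03,0],"angular": [0,0,0]},{"hand": 0,"offset": [0.1,0.03,0],"angular": [0,0,0]}]}}

```text
time: 8.52
tool_pos: [0.5107, -0.1701, 0.1302]
tcp_rot: [-1.916, -2.482, 0.001]
wrist_force: [-10.0, 3.8, 3.6]
width: 0.002
```

{"op": "drive_tool", "data": {"deltas": [{"hand": 0,"offset": [0.1,0.03,0],"angular": [0,0,0]},{"hand": 0,"offset": [0.1,0.03,0],"angular": [0,0,0]}]}}

```text
time: 8.78
tool_pos: [0.5113, -0.1699, 0.1301]
tcp_rot: [-1.916, -2.481, 0.002]
wrist_force: [-9.4, 3.3, 4.0]
width: 0.0
```

{"op": "drive_tool", "data": {"deltas": [{"hand": 0,"offset": [0.1,0.03,0],"angular": [0,0,0]},{"hand": 0,"offset": [0.1,0.03,0],"angular": [0,0,0]}]}}

```text
time: 9.02
tool_pos: [0.5114, -0.1698, 0.1301]
tcp_rot: [-1.915, -2.48, 0.004]
wrist_force: [-12.5, 3.1, 5.3]
width: -0.003
```

Force jumped to about 13 N and the tool stopped advancing, so this is the stop. I'll hold here for over a second.

{"op": "drive_tool", "data": {"deltas": [{"hand": 0,"offset": [0.05,0.01,0],"angular": [0,0,0]},{"hand": 0,"offset": [0.05,0.01,0],"angular": [0,0,0]},{"hand": 0,"offset": [0.05,0.01,0],"angular": [0,0,0]},{"hand": 0,"offset": [0.05,0.01,0],"angular": [0,0,0]},{"hand": 0,"offset": [0.05,0.01,0],"angular": [0,0,0]},{"hand": 0,"offset": [0.05,0.01,0],"angular": [0,0,0]},{"hand": 0,"offset": [0.05,0.01,0],"angular": [0,0,0]},{"hand": 0,"offset": [0.05,0.01,0],"angular": [0,0,0]}]}}

```text
time: 10.02
tool_pos: [0.5114, -0.1697, 0.13]
tcp_rot: [-1.915, -2.48, 0.005]
wrist_force: [-13.4, 1.8, 6.5]
width: 0.003
```

{"op": "drive_tool", "data": {"deltas": [{"hand": 0,"offset": [0,0,0],"angular": [0,0,0]},{"hand": 0,"offset": [0,0,0],"angular": [0,0,0]},{"hand": 0,"offset": [-1.2,-0.4,0],"angular": [0,0,0]},{"hand": 0,"offset": [-2.6,-1,0],"angular": [0,0,0]},{"hand": 0,"offset": [-4,-1.6,0],"angular": [0,0,0]},{"hand": 0,"offset": [-5.5,-2.2,0],"angular": [0,0,0]},{"hand": 0,"offset": [-7,-2.5,0],"angular": [0,0,0]},{"hand": 0,"offset": [-7,-2.5,0],"angular": [0,0,0]}]}}

```text
time: 11.02
tool_pos: [0.4448, -0.1963, 0.1311]
tcp_rot: [1.921, 2.485, 0.001]
wrist_force: [0.8, 0.0, -0.2]
width: -0.001
```

Run:
```python
from h import *
t=bot.read_camera("top")["frame"][150:290,260:400];s=bot.read_camera("side")["frame"][150:330,170:350]
cv2.imwrite("pics/p4.png",np.hstack([cv2.resize(t,(400,400),interpolation=2),cv2.resize(s,(400,400),interpolation=2)]))
r=bot.read_state();print(r["time"],r["tool_pos"],r["wrist_force"])
```

```text
11.125 [ 0.44591807 -0.19619994  0.13132273] [-0.02830628 -0.32417876 -0.39466585]
```

View pics/p4.png

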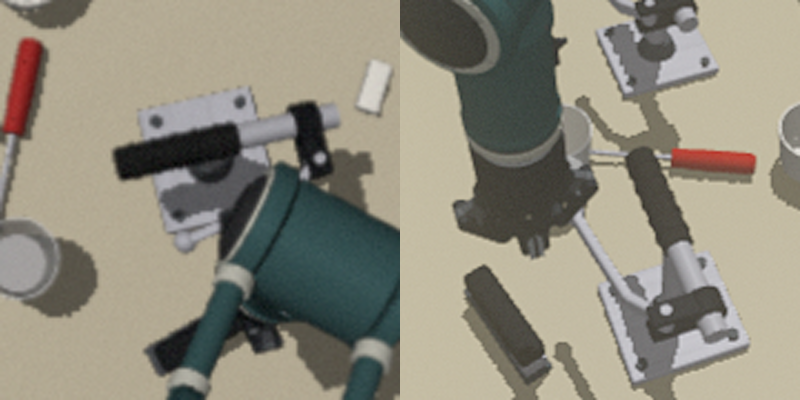

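The long lever has sprung fully out: its ball is back where it started, the force is about 0, and nothing else has moved. Next is the short lever, crossing at height.

{"op": "drive_tool", "data": {"deltas": [{"hand": 0,"offset": [0,0,4],"angular": [0,0,0]},{"hand": 0,"offset": [0,0,9],"angular": [0,0,0]},{"hand": 0,"offset": [0,3,12],"angular": [0,0,0]},{"hand": 0,"offset": [0.5,8,12],"angular": [0,0,0]},{"hand": 0,"offset": [1,14,12],"angular": [0,0,0]},{"hand": 0,"offset": [1.5,20,12],"angular": [0,0,0]},{"hand": 0,"offset": [2.2,26,12],"angular": [0,0,0]},{"hand": 0,"offset": [2.8,32,12],"angular": [0,0,0]}]}}

```text
time: 12.12
tool_pos: [0.4741, 0.1265, 0.2514]
tcp_rot: [1.919, 2.486, 0.002]
wrist_force: [1.1, -0.1, -0.4]
width: -0.003
```

{"op": "drive_tool", "data": {"deltas": [{"hand": 0,"offset": [0.2,2.3,0],"angular": [0,0,0]},{"hand": 0,"offset": [0.2,2.3,0],"angular": [0,0,0]},{"hand": 0,"offset": [0.2,2.3,-4],"angular": [0,0,0]},{"hand": 0,"offset": [0.2,2.3,-8],"angular": [0,0,0]},{"hand": 0,"offset": [0.2,2.3,-11],"angular": [0,0,0]},{"hand": 0,"offset": [0.2,2.3,-12],"angular": [0,0,0]},{"hand": 0,"offset": [0.2,2.3,-12],"angular": [0,0,0]}]}}

```text
time: 13.0
tool_pos: [0.4756, 0.1463, 0.1309]
tcp_rot: [-1.921, -2.486, 0.001]
wrist_force: [0.4, -0.1, 0.8]
width: 0.001
```

{"op": "drive_tool", "data": {"deltas": [{"hand": 0,"offset": [0.7,0.2,0],"angular": [0,0,0]},{"hand": 0,"offset": [1.5,0.5,0],"angular": [0,0,0]},{"hand": 0,"offset": [2.3,0.7,0],"angular": [0,0,0]},{"hand": 0,"offset": [3.1,0.9,0],"angular": [0,0,0]},{"hand": 0,"offset": [3.7,1.1,0],"angular": [0,0,0]},{"hand": 0,"offset": [4.3,1.4,0],"angular": [0,0,0]},{"hand": 0,"offset": [4.8,1.7,0],"angular": [0,0,0]},{"hand": 0,"offset": [4.8,1.7,0],"angular": [0,0,0]}]}}

```text
time: 14.0
tool_pos: [0.5225, 0.1642, 0.1304]
tcp_rot: [-1.918, -2.485, 0.003]
wrist_force: [-4.8, 0.7, 1.2]
width: 0.001
```

Run:
```python
from h import *
t=bot.read_camera("top")["frame"][150:270,130:250];s=bot.read_camera("side")["frame"][90:210,220:340]
cv2.imwrite("pics/p5.png",np.hstack([cv2.resize(t,(400,400),interpolation=2),cv2.resize(s,(400,400),interpolation=2)]))
r=bot.read_state();print(r["time"],r["tool_pos"],r["wrist_force"])
```

```text
14.1 [0.52241827 0.16401909 0.13042325] [-4.62279649  0.55072478  1.22800932]
```

View pics/p5.png

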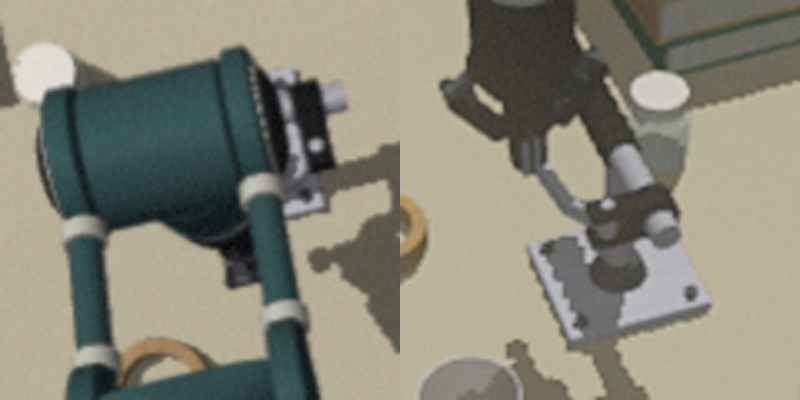

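The fingers are on the short lever near its free end (side crop around (528,160)), with the clamp and grip untouched. I'll carry on to the stop.

{"op": "drive_tool", "data": {"deltas": [{"hand": 0,"offset": [0.3,0.2,0],"angular": [0,0,0]},{"hand": 0,"offset": [0.6,0.4,0],"angular": [0,0,0]},{"hand": 0,"offset": [0.9,0.6,0],"angular": [0,0,0]},{"hand": 0,"offset": [1.1,0.7,0],"angular": [0,0,0]},{"hand": 0,"offset": [1.1,0.7,0],"angular": [0,0,0]}]}}

```text
time: 14.72
tool_pos: [0.5325, 0.1713, 0.1303]
tcp_rot: [-1.918, -2.484, 0.004]
wrist_force: [-7.8, 1.7, 2.1]
width: 0.001
```

{"op": "drive_tool", "data": {"deltas": [{"hand": 0,"offset": [0.1,0.05,0],"angular": [0,0,0]},{"hand": 0,"offset": [0.2,0.1,0],"angular": [0,0,0]},{"hand": 0,"offset": [0.2,0.1,0],"angular": [0,0,0]}]}}

```text
time: 15.1
tool_pos: [0.5342, 0.1722, 0.1302]
tcp_rot: [-1.918, -2.483, 0.004]
wrist_force: [-8.0, 1.9, 2.5]
width: -0.003
```

{"op": "drive_tool", "data": {"deltas": [{"hand": 0,"offset": [0.1,0.04,0],"angular": [0,0,0]},{"hand": 0,"offset": [0.15,0.06,0],"angular": [0,0,0]},{"hand": 0,"offset": [0.15,0.06,0],"angular": [0,0,0]}]}}

```text
time: 15.48
tool_pos: [0.5355, 0.173, 0.1302]
tcp_rot: [-1.918, -2.483, 0.004]
wrist_force: [-8.1, 2.6, 1.7]
width: 0.001
```

{"op": "drive_tool", "data": {"deltas": [{"hand": 0,"offset": [0.1,0.04,0],"angular": [0,0,0]},{"hand": 0,"offset": [0.1,0.04,0],"angular": [0,0,0]}]}}

```text
time: 15.72
tool_pos: [0.5364, 0.1734, 0.1302]
tcp_rot: [-1.918, -2.483, 0.004]
wrist_force: [-9.2, 1.0, 2.7]
width: 0.002
```

{"op": "drive_tool", "data": {"deltas": [{"hand": 0,"offset": [0.1,0.04,0],"angular": [0,0,0]},{"hand": 0,"offset": [0.1,0.04,0],"angular": [0,0,0]}]}}

```text
time: 15.98
tool_pos: [0.5373, 0.1739, 0.1302]
tcp_rot: [-1.917, -2.483, 0.004]
wrist_force: [-9.0, 2.2, 1.8]
width: -0.001
```

{"op": "drive_tool", "data": {"deltas": [{"hand": 0,"offset": [0.1,0.04,0],"angular": [0,0,0]},{"hand": 0,"offset": [0.1,0.04,0],"angular": [0,0,0]}]}}

```text
time: 16.23
tool_pos: [0.5382, 0.1744, 0.1302]
tcp_rot: [-1.917, -2.482, 0.004]
wrist_force: [-8.7, 3.1, 2.7]
width: -0.002
```

{"op": "drive_tool", "data": {"deltas": [{"hand": 0,"offset": [0.1,0.04,0],"angular": [0,0,0]},{"hand": 0,"offset": [0.1,0.04,0],"angular": [0,0,0]}]}}

```text
time: 16.48
tool_pos: [0.5391, 0.1748, 0.1302]
tcp_rot: [-1.917, -2.482, 0.004]
wrist_force: [-9.9, 2.5, 2.5]
width: -0.001
```

{"op": "drive_tool", "data": {"deltas": [{"hand": 0,"offset": [0.1,0.04,0],"angular": [0,0,0]},{"hand": 0,"offset": [0.1,0.04,0],"angular": [0,0,0]}]}}

```text
time: 16.73
tool_pos: [0.5392, 0.1749, 0.1301]
tcp_rot: [-1.917, -2.481, 0.007]
wrist_force: [-10.9, 2.1, 5.2]
width: -0.002
```

The tool has stopped advancing at x = 0.539, the predicted stop. I'll press 1 mm more so it's firm, then hold and release.

{"op": "drive_tool", "data": {"deltas": [{"hand": 0,"offset": [0.1,0.03,0],"angular": [0,0,0]},{"hand": 0,"offset": [0.1,0.03,0],"angular": [0,0,0]},{"hand": 0,"offset": [0.1,0.03,0],"angular": [0,0,0]},{"hand": 0,"offset": [0.1,0.03,0],"angular": [0,0,0]},{"hand": 0,"offset": [0.1,0.03,0],"angular": [0,0,0]},{"hand": 0,"offset": [0.1,0.03,0],"angular": [0,0,0]},{"hand": 0,"offset": [0.1,0.03,0],"angular": [0,0,0]},{"hand": 0,"offset": [0.1,0.03,0],"angular": [0,0,0]}]}}

```text
time: 17.73
tool_pos: [0.5393, 0.1749, 0.1301]
tcp_rot: [-1.916, -2.481, 0.009]
wrist_force: [-13.5, 1.0, 6.2]
width: 0.003
```

{"op": "drive_tool", "data": {"deltas": [{"hand": 0,"offset": [0,0,0],"angular": [0,0,0]},{"hand": 0,"offset": [0,0,0],"angular": [0,0,0]},{"hand": 0,"offset": [-1.2,-0.6,0],"angular": [0,0,0]},{"hand": 0,"offset": [-2.5,-1.5,0],"angular": [0,0,0]},{"hand": 0,"offset": [-4,-2,0],"angular": [0,0,0]},{"hand": 0,"offset": [-5.5,-2.5,0],"angular": [0,0,0]},{"hand": 0,"offset": [-7,-2.9,0],"angular": [0,0,0]},{"hand": 0,"offset": [-7,-2.9,0],"angular": [0,0,0]}]}}

```text
time: 18.73
tool_pos: [0.4733, 0.1456, 0.1312]
tcp_rot: [1.92, 2.486, 0.001]
wrist_force: [-0.7, 0.1, -0.2]
width: -0.001
```

{"op": "drive_tool", "data": {"deltas": [{"hand": 0,"offset": [-2,0,4],"angular": [0,0,0]},{"hand": 0,"offset": [-4,0,9],"angular": [0,0,0]},{"hand": 0,"offset": [-5,3,12],"angular": [0,0,0]},{"hand": 0,"offset": [-6,8,12],"angular": [0,0,0]},{"hand": 0,"offset": [-7,13,12],"angular": [0,0,0]},{"hand": 0,"offset": [-8,18,12],"angular": [0,0,0]},{"hand": 0,"offset": [-9,23,12],"angular": [0,0,0]},{"hand": 0,"offset": [-9,23,12],"angular": [0,0,0]}]}}

```text
time: 19.73
tool_pos: [0.3836, 0.3791, 0.251]
tcp_rot: [-1.914, -2.49, -0.002]
wrist_force: [-0.0, -0.4, 0.1]
width: -0.007
```

Run:
```python
from h import *
t=bot.read_camera("top")["frame"][110:310,120:420];s=bot.read_camera("side")["frame"]
cv2.imwrite("pics/p6.png",np.hstack([cv2.resize(t,(450,300),interpolation=2),cv2.resize(s,(350,300)) [:, :350]]))
r=bot.read_state();print(r["time"],r["tool_pos"],r["wrist_force"])
```

```text
19.825 [0.38414233 0.37613647 0.25080581] [ 0.31664196 -0.28107182  1.54149491]
```

View pics/p6.png

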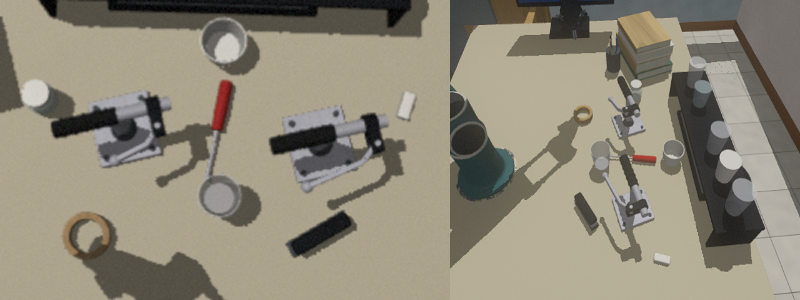

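Both levers are out, every loose thing looks where it stood, and the arm is clear. I'll hand in.

Run:
```python
from h import *
import pickle
a=pickle.load(open("top0.pkl","rb"))["frame"];b=bot.read_camera("top")["frame"]
d=cv2.absdiff(a,b).max(2)
for n,(x,y,w) in dict(long_ball=(324,234,7),short_ball=(195,216,7),cup=(267,241,16),tub=(269,137,18),stapler=(333,266,22),jar=(144,173,13),eraser=(391,180,10),driver=(267,185,20)).items():
    print(n,(d[y-w:y+w,x-w:x+w]>40).sum())
print(bot.finish_job())
```

```text
long_ball 0
short_ball 0
cup 0
tub 0
stapler 0
jar 0
eraser 0
driver 0
the job is handed in; nothing more can be done
None
```

I pressed the long lever and then the short one to their stops with the backs of the shut fingers. Each was held for over a second, let spring fully out, and the arm finished clear at height. The job is handed in at about 20 s of the 61 s allowed.

- **Stops:** at both stops the tool stopped advancing and the force rose from about 10 N to 13–15 N, well under the 30 N limit.
- **Final checks:** the last top picture shows no change from the first around either lever ball, or around the cup, tub, stapler, jar, eraser and driver. I checked the tape only by eye in that picture, and it looked unmoved. The wrist force was about 0 N after each release.
- **Disagreements:**
  - The long lever's stop came about 11 mm further in x than my first estimate. Most of that is probably fingers thinner than the 14.5 mm I assumed.
  - The force near both stops was about 10 N, against the stated 7 N.
- **Not verified:** by my measurements the grasp point was only about 3 to 6 mm outside the long lever's face at its stop. The pinch zone starts at 3 mm, and my position error is a few millimetres. I judged it clear from the thickness of the fingers, but could not measure it. The short lever was pressed the same way, and I made no separate measurement there.

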